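# Feel the locking pin home in the board test fixture

## Robot

A 6-joint arm with a two-finger parallel gripper is mounted at the origin on the work surface. World frame = base frame: x ahead of the robot, y to its left, z up, the work surface at z = 0. Lengths are in m, angles in degrees, forces in N, time in s.
With the tool pointing down it reaches from about 0.35 to 0.875 m from the base axis. Payload 4.2 kg.
Tool frame: the origin (TCP) lies midway between the tips of the shut fingers; the grasp point (between the pads) lies 19 mm behind it; z points along the fingers, y is the line along which they close (so a half turn about z gives the same grasp; the last joint's range is limited). The gripper opens to 87 mm and grips with 3 to 60 N. Pads are 19 mm wide; open, the fingers measure 117 mm over their backs; the gripper's body (75 mm by 190 mm) begins 51 mm behind the grasp point.
Start: joints at [82.483, 22.042, 0.453, 0, -68.411, -14.817], TCP at [0.237, 0.578, 0.195] pointing down, gripper open.
Joint ranges: [-179.83, 179.83], [-69.29, 118.12], [-61.27, 80.66], [-181.25, 117.63], [-171.15, -9.14], [-177.46, 177.46]. Speed limits (degrees/s): [159.86, 159.86, 180, 180, 180, 180].

## Interface

Orientations are given as a 3x3 rotation matrix whose columns are the frame's x, y, z axes.
In Python, from station import r, cams gives the robot as it stands.
- The arm moves only by the tool play_rows, never from a script. Its argument "commands" is text: rows parted by semicolons, each of 6 numbers parted by spaces: the shift along the world's x, y, z normalised to -1 to 1, where 1 is 30 mm, then the turn, a rotation vector about the world's x, y, z normalised to -1 to 1, where 1 is 0.15 rad. A call has 1 to 20 rows; each row shifts and turns the commanded pose from where the row before left it; what a row does not reach is not made up. A row lasts 1/10 s, in which the tool goes at most 50 mm and 8.59 degrees, less where a joint would pass 70% of its speed; a pose out of reach is approached as far as the arm can. A call with a number of a shift or a turn outside -1 to 1 is refused whole. A call with a gripper value outside its range is refused whole. "grip" is the finger opening in mm, from 0 to 87, set as the call begins (left out, the last holds). The fingers move at their own pace and stop on an object; the grip force is fixed at half the most. Time passes only in rows, so rows that do not move let the fingers close. It gives the time, the measured TCP pose, the force, the opening and the grip force at its end, in the units of the state.
- r.sense(): the state, without advancing time (a new reading comes with each control period).
- cams.capture(name): name is "scene" or "top" or "wrist"; returns (picture, depth): 480x640x3 uint8, blue, green, red; 480x640 float32, m along the optical axis (not along the pixel's ray), 0 where there is no reading.
- cams.camera_info(name): a dict with "mtx" (3x3 intrinsics, pixels), "k1" (the pictures are not rectified: a ray, as slopes to the right and down, at radius r is drawn at 1 + k1 r^2 times it, then the intrinsics apply), "R" (3x3) and "t" (3): a world point X has camera coordinates R X + t. Camera axes: x right, y down, z forward; pixel columns grow to the right and rows downward; lengths in m; the calibration is good to about 2 mm. A picture is of the moment at which its call begins: read the wrist's pose just before it. camera_info takes no time and is no camera call; for the wrist camera it gives the pose at the moment of the call.
- r.finish_job(): hands the job in; it is judged then, once.
The state is a dict: "time_s": time; "joints": joint angles; "joint_velocities": joint speeds; "effort": joint torques, N m; "tcp_pos": TCP position; "ee_rot": TCP orientation; "wrist_force": force on the tool from outside, world axes, zero at the start; "moment": the same for the moment, N m; "gripper_width": opening from 0.0 (shut) to 1.0 (fully open); "gripper_force": force on a finger pad.
Only numpy, scipy, OpenCV 4.12 (cv2) and the standard library are available. Lean on these libraries where they do the work, as an engineer would, in place of code of your own. Each camera call takes 0.05 s, during which the arm holds its last target. There are 200 camera calls.

## Task

Take the red-handled locking pin out of the wooden rack, put it upright through the slot in the test fixture's cover, and feel along the slot with its tip for the hole in the hidden rail below until it drops in. Press it fully home, with its collar flat on the cover, before you let go of it. Feel and press gently: about 10 N is plenty, and the pin must never bear on the fixture, side wedging included, with more than 40 N in all. Leave the yellow pin, the solder spool, the screwdriver and the loose board where they are.

Things in the scene. Friction and masses are not known exactly. Their poses are not given: they have to be found in the camera images.
- red_pin: Locking pin, upright in one of the two rack holes, 0.08 to 0.17 kg. Origin at the tip's centre, z up along the pin. From the tip: steel shank 12 mm diameter and 44 mm long, its first 5 mm a cone that starts 6.6 mm wide; steel collar 26 mm diameter from 44 to 50 mm; square red plastic handle 18 x 18 mm from 50 to 100 mm, its flats along the body's x and y.
- pin_tip (a point): Centre of the red pin's tip face (the red pin's origin).
- pin_collar (a point): Centre of the underside of the red pin's collar, 44 mm above the tip along the pin.
- pin_grip (a point): Middle of the red handle's gripping zone, 79 mm above the tip along the pin. Held here, a gripper whose fingertips reach up to 25 mm past this point stays clear of the cover when the pin is home.
- yellow_pin: Spare pin with yellow handle, same shape as the red pin, standing in the other rack hole. Leave it alone.
- rack: Fixed wooden block, 60 (x) x 140 (y) x 55 mm high, origin at the centre of its underside. Two upright 14.5 mm through holes at x = 0, y = -40 and +40 mm; the pins stand in them with collars on the block's top, tips 11 mm above the bench. Which pin is in which hole varies. A pin lifts straight out (44 mm).
- fixture: Fixed test fixture: hollow blue housing under an aluminium cover, green circuit board in a lower bay on its +x side. Origin on the bench under the slot's centre. Housing and cover span x -45 to 45, y -100 to 100 mm; the cover's flat top is 65 mm above the bench, the cover 6 mm thick. The board bay spans x 45 to 120 mm, tallest parts 48 mm high.
- slot (a point): Centre of the slot, at the cover's top, 65 mm above the fixture's origin. The slot goes through the cover, 16 mm wide (fixture x) and 76 mm long (fixture y, -38 to 38 mm). With the pin home its collar lies flat on the cover around the slot.
- rail_top (a point): Point straight under the slot's centre on top of the hidden rail, 37 mm above the bench, 28 mm below the cover's top; fixed in the fixture, NOT the hole. The rail is flat, black, clamped immovably, and reaches beyond the slot. Its one hole lies on the slot's centre line (fixture x = 0), anywhere from fixture y -20 to +20 mm; it differs every time and is not measured.
- rail_under (a point): Point under the slot's centre at the rail's underside, 12 mm above the bench; NOT the hole. The rail's hole is upright, round, 14.8 mm diameter, mouth chamfered 1.5 mm, 25 mm deep, open below, so the pin never touches bottom. Tip resting on the rail beside the hole: collar 16 mm above the cover. Pin home: tip 16 mm down in the hole.
- spool: Solder spool standing on the bench, 60 mm diameter, 60 mm high, yellow flanges, origin under its centre. Leave alone.
- screwdriver: Red-handled screwdriver lying on the bench, 160 mm long along its x axis. Leave alone.
- loose_board: Green circuit board lying on the bench, 70 x 100 mm, parts up to 22 mm high, origin under its centre. Leave alone.
Not all that is in view belongs to the job. Leave any blue, pink or turquoise look-alike of the red_pin alone.

How it is judged:
By the outcome, as a careful person would: the job done as asked, in the order asked, and still so for the second after the job is handed in, with the robot touching nothing.
It also fails if it takes over 58 s, if anything falls off the work surface, if the arm or the gripper's body presses on something with over 40 N, if the wrist force passes 120 N, or if a joint passes its speed limit or range.

## Working session

There is one attempt and no reset: what is moved stays moved. The work goes in short steps, Python scripts to look and compute and a tool call to move; the robot and the scene stay as the last step left them, time stands still between calls to the robot, and variables do not carry over. Pictures are saved under pics/ and viewed, at most 10 in all, crops included, and the job is handed in when it is done.

Besides the shell and the picture viewer there is one more tool, called after "Call:" by a JSON object that holds its "api" and its "payload". play_rows: Moves the arm, as the interface text tells. Scaled input: -1 to 1 covers 30 mm each way for a shift and 0.15 rad each way for a turn. Its arguments: {"type":"object","properties":{"commands":{"type":"string"},"grip":{"type":"number"}},"required":["commands"]}

```bash
mkdir -p pics; ls
cat > h.py <<'E'
import numpy as np, cv2
from station import r, cams
def ray(name,px,info=None):
    i=info or cams.camera_info(name); K=np.array(i["mtx"]);R=np.array(i["R"]);t=np.array(i["t"])
    px=np.atleast_2d(np.array(px,float))
    d=(px-[K[0,2],K[1,2]])/[K[0,0],K[1,1]]; u=d.copy()
    for _ in range(20): u=d/(1+i["k1"]*(u**2).sum(1,keepdims=True))
    v=np.c_[u,np.ones(len(u))]@R
    return -R.T@t, v, u
def onplane(name,px,z,info=None):
    c,v,_=ray(name,px,info); return c+v*((z-c[2])/v[:,2])[:,None]
def withdepth(name,px,dep,info=None):
    c,v,_=ray(name,px,info); return c+v*np.array([dep[int(round(p[1])),int(round(p[0]))] for p in np.atleast_2d(px)])[:,None]
E
python3 - <<'E'
from h import *
for n in ("top","scene"):
    im,d=cams.capture(n); cv2.imwrite(f"pics/{n}0.png",im); np.savez(f"pics/{n}0.npz",im=im,d=d)
    i=cams.camera_info(n); print(n,-np.array(i["R"]).T@np.array(i["t"]),i["mtx"])
s=r.sense(); print(s["ee_rot"],s["time_s"],s["wrist_force"])
E
```

```text
pics
top [0.4915658  0.03118734 1.00971324] [[532.01549946   0.         319.09341798]
 [  0.         532.01549946 236.85460187]
 [  0.           0.           1.        ]]
scene [1.07932905 0.6423818  0.68398361] [[620.23554838   0.         324.38482007]
 [  0.         620.23554838 238.15212055]
 [  0.           0.           1.        ]]
[[ 9.24939231e-01 -3.80114518e-01 -6.10729992e-04]
 [-3.80114983e-01 -9.24937386e-01 -1.85227401e-03]
 [ 1.39189241e-04  1.94538852e-03 -9.99998098e-01]] 0.1 [ 0.21851673 -0.02924539 -0.35039573]
```

View pics/top0.png

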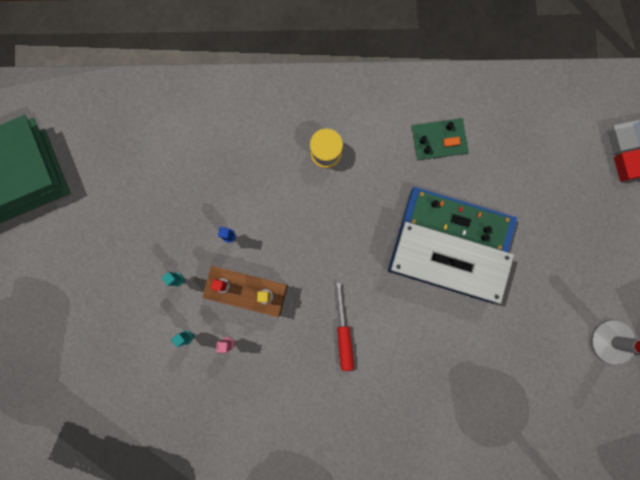

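View pics/scene0.png

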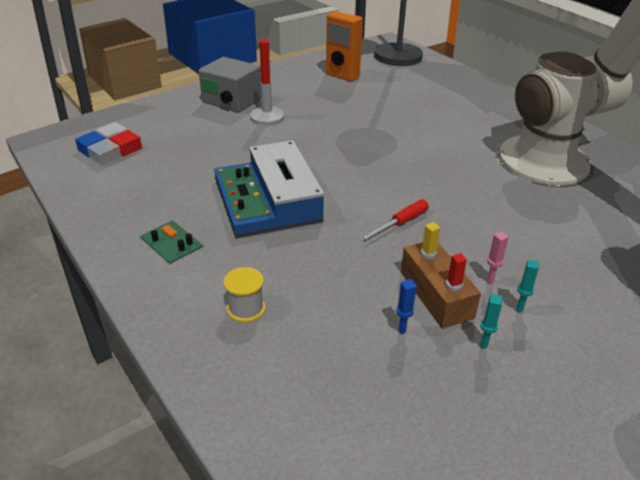

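The top view shows the red pin in the rack at (219,286). Things that could be mistaken for it:
- yellow pin (264,297)
- pink (224,346)
- teal (172,279) and (181,339)
- blue (226,234)
- screwdriver handle (346,350)

I choose the red handle in the wooden rack. The fixture slot is at (453,262).

Run:
```python
from h import *
z=np.load("pics/top0.npz"); im,d=z["im"],z["d"]; hsv=cv2.cvtColor(im,cv2.COLOR_BGR2HSV)
def mask(lo,hi,box):
    m=cv2.inRange(hsv,lo,hi); k=np.zeros_like(m); x0,y0,x1,y1=box; k[y0:y1,x0:x1]=1; return m*k
def rect(m,zp,name):
    c=max(cv2.findContours(m,0,1)[0],key=cv2.contourArea)
    b=cv2.boxPoints(cv2.minAreaRect(c)); P=onplane("top",b,zp)
    e1=P[1]-P[0];e2=P[2]-P[1]
    print(name,"px",b.mean(0).round(1),"ctr",P.mean(0).round(4),"sides",np.linalg.norm(e1).round(4),np.linalg.norm(e2).round(4),"ang",np.degrees(np.arctan2(e1[1],e1[0])).round(1),np.degrees(np.arctan2(e2[1],e2[0])).round(1))
red=cv2.bitwise_or(mask((0,150,80),(5,255,255),(205,275,240,300)),mask((174,150,80),(180,255,255),(205,275,240,300)))
rect(red,.111,"red"); rect(mask((20,120,80),(32,255,255),(250,285,280,310)),.111,"yel")
rack=mask((5,80,40),(19,255,200),(195,260,295,320)); rack=cv2.morphologyEx(cv2.bitwise_or(rack,cv2.bitwise_or(red,mask((20,120,80),(32,255,255),(250,285,280,310)))),3,np.ones((9,9)))
rect(rack,.055,"rack")
rect(mask((0,0,0),(180,255,60),(425,245,480,278)),.065,"slot")
cov=mask((0,0,120),(180,50,255),(380,210,525,310)); rect(cov,.065,"cover")
for p in [(219,286),(420,250)]: print(withdepth("top",p,d))
for n,p,(w) in [("blue",(226,234),0),("pink",(224,346),0),("tealA",(172,279),0),("tealB",(181,339),0)]: print(n,withdepth("top",p,d).round(3))
a=im[215:365,150:300]; b=im[180:310,380:530]
cv2.imwrite("pics/crop.png",np.hstack([cv2.resize(a,(400,400),interpolation=2),cv2.resize(b,(400,400),interpolation=2)]))
```

```text
red px [218.1 285.3] ctr [0.5097 0.2046 0.111 ] sides 0.0179 0.0241 ang -18.2 -109.1
yel px [263. 296.] ctr [0.4908 0.129  0.111 ] sides 0.0202 0.0167 ang -90.8 179.8
rack px [244.4 290.9] ctr [0.5004 0.1684 0.055 ] sides 0.0601 0.1444 ang -13.9 -105.0
slot px [452.  261.8] ctr [ 0.5463 -0.2018  0.065 ] sides 0.0128 0.0724 ang -19.1 -108.1
cover px [461.2 256.2] ctr [ 0.5566 -0.2182  0.065 ] sides 0.122 0.2265 ang -18.0 -107.5
[[0.50860464 0.20290546 0.11161867]]
[[ 0.56803331 -0.14558115  0.06614552]]
blue [[0.492 0.031 1.01 ]]
pink [[0.408 0.196 0.1  ]]
tealA [[0.522 0.286 0.1  ]]
tealB [[0.421 0.269 0.099]]
```

View pics/crop.png

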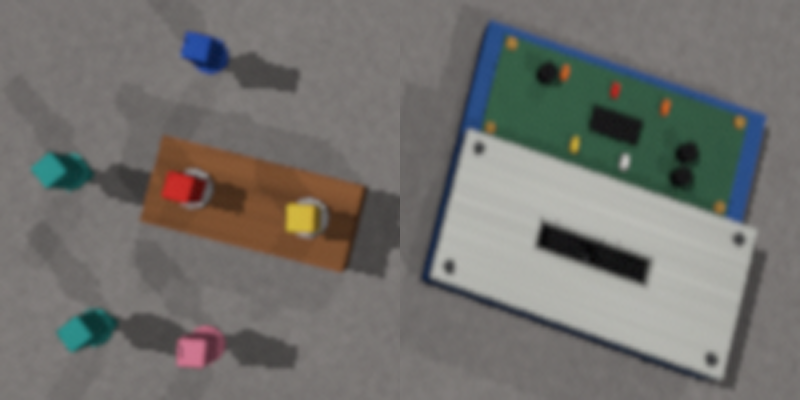

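The crop confirms the choice: red square handle with a steel collar in the rack, with the slot clearly visible in the cover. I'll move above the pin and look from near.

Call:
{"api": "play_rows", "payload": {"commands": "0.7 -0.95 0.1 0 0 0.05;0.7 -0.95 0.1 0 0 0.05;0.7 -0.95 0.1 0 0 0.05;0.7 -0.95 0.1 0 0 0.05;0.7 -0.95 0.1 0 0 0.05;0.7 -0.95 0.1 0 0 0.05;0.7 -0.95 0.1 0 0 0.05;0.7 -0.95 0.1 0 0 0.05;0.7 -0.95 0.1 0 0 0.05;0.7 -0.95 0.1 0 0 0.05;0.7 -0.95 0.1 0 0 0.05;0.7 -0.95 0.1 0 0 0.05;0.7 -0.95 0.1 0 0 0.05;0 0 0 0 0 0;0 0 0 0 0 0;0 0 0 0 0 0", "grip": 45}}

```text
time_s: 1.7
tcp_pos: [0.5099, 0.2079, 0.2333]
ee_rot: [[0.958, -0.288, -0.001], [-0.288, -0.958, -0.0], [-0.001, 0.0, -1.0]]
wrist_force: [-0.5, -0.5, -0.2]
gripper_width: 0.518
gripper_force: 0.0
```

Run:
```python
from h import *
s=r.sense(); print(s["tcp_pos"],np.array(s["ee_rot"]).round(4).tolist(),s["time_s"],s["wrist_force"],s["moment"])
i=cams.camera_info("wrist"); im,d=cams.capture("wrist"); cv2.imwrite("pics/w1.png",im); np.savez("pics/w1.npz",im=im,d=d,info=np.array(i,dtype=object)); print(-np.array(i["R"]).T@np.array(i["t"]))
```

```text
[0.50994795 0.20791864 0.23333146] [[0.9577, -0.2878, -0.0008], [-0.2878, -0.9577, -0.0003], [-0.0007, 0.0005, -1.0]] 1.7 [-0.51156222 -0.52416206 -0.24689724] [ 0.02795744 -0.08140608 -0.0251423 ]
[0.58310921 0.18687738 0.42437003]
```

View pics/w1.png

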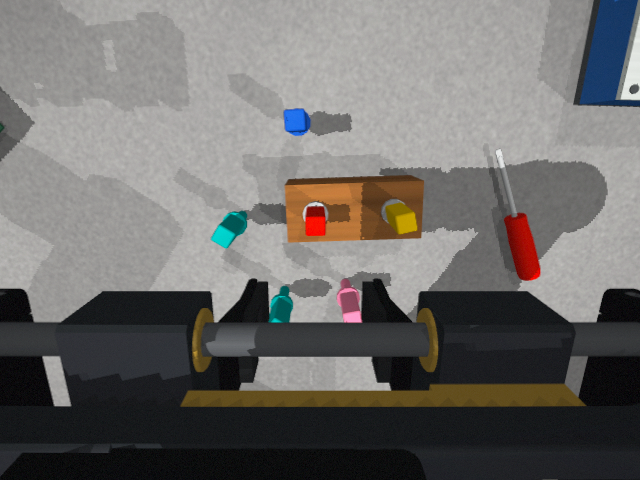

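The wrist view shows the red pin at (316,220), the yellow at (400,217), and the fingers at the bottom of the picture. Next I measure the red handle's top face by depth.

```bash
cat >> h.py <<'E'
def cloud(name,d,info):
    ys,xs=np.nonzero(d>0); c,v,_=ray(name,np.c_[xs,ys],info); return np.c_[xs,ys],c+v*d[ys,xs][:,None]
E
python3 - <<'E'
from h import *
f=np.load("pics/w1.npz",allow_pickle=True); im,d,i=f["im"],f["d"],f["info"].item()
px,P=cloud("wrist",d,i); hsv=cv2.cvtColor(im,cv2.COLOR_BGR2HSV)
def top(box,hs,zr,n):
    x0,y0,x1,y1=box; h=hsv[px[:,1],px[:,0]].astype(int)
    m=(px[:,0]>x0)&(px[:,0]<x1)&(px[:,1]>y0)&(px[:,1]<y1)&(P[:,2]>zr[0])&(P[:,2]<zr[1])&hs(h)
    Q=P[m]; (c,s,a)=cv2.minAreaRect(Q[:,:2].astype(np.float32)); print(n,len(Q),np.array(c).round(4),np.array(s).round(4),round(a,1),"med",np.median(Q,0).round(4))
R=lambda h:((h[:,0]<6)|(h[:,0]>174))&(h[:,1]>150)
Y=lambda h:(abs(h[:,0]-25)<8)&(h[:,1]>120)
A=lambda h:h[:,0]>=0
top((295,195,335,245),R,(.107,.116),"red")
top((380,195,420,240),Y,(.107,.116),"yel")
top((280,170,430,245),A,(.052,.058),"rack")
E
```

```text
red 402 [0.5098 0.2083] [0.0177 0.018 ] 74.7 med [0.5105 0.2081 0.1119]
yel 425 [0.4894 0.1312] [0.0183 0.018 ] 86.6 med [0.4902 0.1316 0.1119]
rack 6261 [0.4993 0.1698] [0.1401 0.0605] 75.1 med [0.5036 0.1707 0.0561]
```

Call:
{"api": "play_rows", "payload": {"commands": "0 0.015 -0.6 0 0 0.08;0 0 -0.8 0 0 0.08;0 0 -0.8 0 0 0;0 0 -0.8 0 0 0;0 0 -0.8 0 0 0;0 0 -0.7 0 0 0;0 0 -0.5 0 0 0;0 0 -0.4 0 0 0;0 0 0 0 0 0;0 0 0 0 0 0"}}

```text
time_s: 2.75
tcp_pos: [0.5107, 0.2087, 0.0721]
ee_rot: [[0.965, -0.264, 0.001], [-0.264, -0.965, 0.0], [0.001, -0.0, -1.0]]
wrist_force: [0.5, 0.2, 0.3]
gripper_width: 0.517
gripper_force: 0.0
```

Call:
{"api": "play_rows", "payload": {"commands": "0 0 0 0 0 0;0 0 0 0 0 0;0 0 0 0 0 0;0 0 0 0 0 0;0 0 0 0 0 0;0 0 0 0 0 0", "grip": 0}}

```text
time_s: 3.35
tcp_pos: [0.5106, 0.208, 0.0721]
ee_rot: [[0.964, -0.265, 0.0], [-0.265, -0.964, 0.0], [0.0, -0.0, -1.0]]
wrist_force: [-0.4, -0.7, 1.6]
gripper_width: 0.208
gripper_force: 30.0
```

Call:
{"api": "play_rows", "payload": {"commands": "0 0 0.3 0 0 0;0 0 0.6 0 0 0;0 0 0.8 0 0 0;0 0 0.9 0 0 0;0 0 0.9 0 0 0;0 0 0.5 0 0 0"}}

```text
time_s: 3.95
tcp_pos: [0.5112, 0.2085, 0.1946]
ee_rot: [[0.964, -0.265, 0.003], [-0.265, -0.964, 0.002], [0.003, -0.003, -1.0]]
wrist_force: [0.4, 0.5, -1.1]
gripper_width: 0.203
gripper_force: 30.0
```

Call:
{"api": "play_rows", "payload": {"commands": "-0.05 -0.5 0 0 0 -0.02;-0.05 -0.9 0 0 0 -0.02;-0.05 -0.97 0 0 0 -0.02;-0.05 -0.97 0 0 0 -0.02;-0.05 -0.97 0 0 0 -0.02;-0.05 -0.97 0 0 0 -0.02;-0.05 -0.97 0 0 0 -0.02;-0.05 -0.97 0 0 0 -0.02;-0.05 -0.97 0 0 0 -0.02;-0.05 -0.97 0 0 0 -0.02;-0.05 -0.97 0 0 0 -0.02;-0.05 -0.97 0 0 0 -0.02;-0.05 -0.97 0 0 0 -0.02;-0.05 -0.6 0 0 0 -0.02;-0.05 -0.4 0 0 0 -0.02;0 0 0 0 0 0;0 0 0 0 0 0;0 0 0 0 0 0"}}

```text
time_s: 5.75
tcp_pos: [0.4878, -0.1834, 0.1916]
ee_rot: [[0.952, -0.307, -0.0], [-0.307, -0.952, 0.0], [-0.0, -0.0, -1.0]]
wrist_force: [-0.4, -0.0, -1.4]
gripper_width: 0.201
gripper_force: 30.0
```

Run:
```python
from h import *
s=r.sense(); print(s["tcp_pos"],np.array(s["ee_rot"]).round(4).tolist(),s["time_s"],s["wrist_force"],s["moment"],s["gripper_width"])
i=cams.camera_info("wrist"); im,d=cams.capture("wrist"); cv2.imwrite("pics/w2.png",im); np.savez("pics/w2.npz",im=im,d=d,info=np.array(i,dtype=object))
```

```text
[ 0.48780638 -0.18343954  0.19158084] [[0.9516, -0.3075, -0.0003], [-0.3075, -0.9516, 0.0003], [-0.0004, -0.0002, -1.0]] 5.75 [-0.43619387 -0.01656285 -1.390295  ] [ 0.01000024 -0.05474943  0.0468414 ] 0.20095827929980606
```

View pics/w2.png

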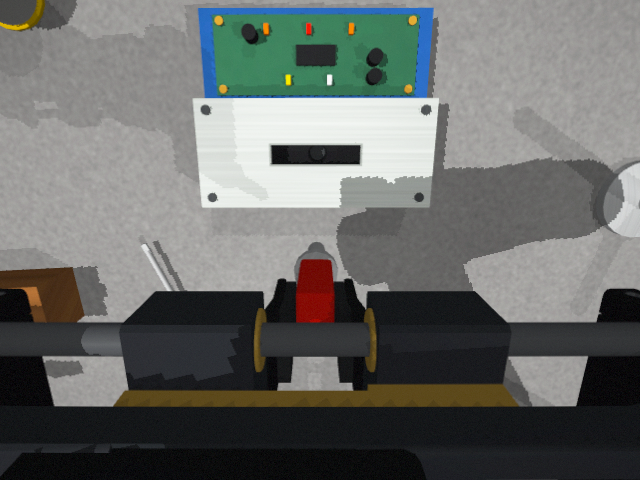

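The slot is at (316,154), with a faint darker disc at (317,153) inside it. The pin hangs at (316,250). Next I measure the slot and that disc with an enlarged, contrast-stretched crop.

Run:
```python
from h import *
f=np.load("pics/w2.npz",allow_pickle=True); im,d,i=f["im"],f["d"],f["info"].item()
px,P=cloud("wrist",d,i)
g=cv2.cvtColor(im,cv2.COLOR_BGR2GRAY)
m=np.zeros_like(g); m[138:172,262:370]=(g[138:172,262:370]<75)*255
c=max(cv2.findContours(m,0,1)[0],key=cv2.contourArea); b=cv2.boxPoints(cv2.minAreaRect(c)); S=onplane("wrist",b,.065,i)
e=S[1]-S[0];e2=S[2]-S[1]; print("slot px",b.round(1).tolist(),S.mean(0).round(4),np.linalg.norm(e),np.linalg.norm(e2),np.degrees(np.arctan2(e[1],e[0])),np.degrees(np.arctan2(e2[1],e2[0])))
box=(px[:,0]>185)&(px[:,0]<445)&(px[:,1]>90)&(px[:,1]<215)&(abs(P[:,2]-.0655)<.003)
c,s,a=cv2.minAreaRect(P[box][:,:2].astype(np.float32)); print("cover",np.array(c).round(4),s,a,np.median(P[box][:,2]))
inside=(px[:,0]>274)&(px[:,0]<358)&(px[:,1]>147)&(px[:,1]<162)
print("z hist in slot",np.histogram(P[inside][:,2],bins=[-.02,.005,.02,.03,.034,.04,.05,.06,.07]))
print("disc on rail top",onplane("wrist",[(317,153)],.037,i).round(4))
q=P[inside&(P[:,2]<.032)]; print("low pts",len(q),q[:,:2].mean(0) if len(q) else "")
crop=im[140:168,262:370].astype(float); cv2.imwrite("pics/slot.png",cv2.resize(np.clip(crop*3,0,255).astype(np.uint8),(756,196),interpolation=2))
# pin: red + collar pts
print("fingers/pin pts low:",P[(px[:,0]>295)&(px[:,0]<340)&(px[:,1]>240)&(px[:,1]<262)][::60].round(3).tolist())
```

```text
slot px [[271.0, 145.0], [359.0, 145.0], [359.0, 163.0], [271.0, 163.0]] [ 0.5459 -0.2018  0.065 ] 0.07405814767001924 0.014867149709946143 -107.91532143443663 163.99609080392383
cover [ 0.5453 -0.2018] (0.2011873871088028, 0.0901922956109047) 72.07154083251953 0.06608010122342395
z hist in slot (array([  0, 154,  13,   4, 974,  10,   0,   0]), array([-0.02 ,  0.005,  0.02 ,  0.03 ,  0.034,  0.04 ,  0.05 ,  0.06 ,
        0.07 ]))
disc on rail top [[ 0.545  -0.2034  0.037 ]]
low pts 168 [ 0.54348382 -0.20304974]
fingers/pin pts low: [[0.462, -0.153, 0.001], [0.456, -0.169, 0.002], [0.449, -0.185, 0.002], [0.456, -0.156, 0.002], [0.492, -0.185, 0.148], [0.443, -0.188, 0.0], [0.45, -0.16, 0.001], [0.497, -0.19, 0.177], [0.436, -0.194, 0.001], [0.499, -0.184, 0.181], [0.495, -0.193, 0.182], [0.498, -0.176, 0.176], [0.495, -0.186, 0.18], [0.491, -0.195, 0.177], [0.497, -0.18, 0.186], [0.495, -0.189, 0.188]]
```

View pics/slot.png

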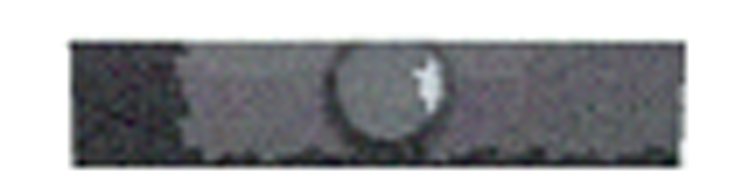

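The hole is visible through the slot near fixture y ≈ -2 mm. I'll land about 10 mm to its +y side and feel along from there, as asked. First I hover.

Call:
{"api": "play_rows", "payload": {"commands": "0.4 -0.08 0 0 0 0;0.65 -0.12 0 0 0 0;0.6 -0.1 0 0 0 0;0.38 -0.07 0 0 0 0;0 0 -0.5 0 0 0;0 0 -0.7 0 0 0;0 0 -0.5 0 0 0;0 0 -0.15 0 0 0;0 0 0 0 0 0;0 0 0 0 0 0;0 0 0 0 0 0"}}

```text
time_s: 6.9
tcp_pos: [0.5497, -0.1952, 0.1374]
ee_rot: [[0.951, -0.308, 0.002], [-0.308, -0.951, -0.0], [0.002, -0.0, -1.0]]
wrist_force: [-0.3, -0.7, -1.3]
gripper_width: 0.206
gripper_force: 30.0
```

Run:
```python
from h import *
s=r.sense(); print(s["tcp_pos"],np.array(s["ee_rot"]).round(4).tolist(),s["time_s"],s["wrist_force"],s["moment"])
i=cams.camera_info("wrist"); im,d=cams.capture("wrist"); np.savez("pics/w3.npz",im=im,d=d,info=np.array(i,dtype=object))
j=cams.camera_info("scene"); im2,d2=cams.capture("scene")
cv2.imwrite("pics/w3.png",np.hstack([cv2.resize(im[130:330,220:420],(400,400),interpolation=2),cv2.resize(im2[110:230,210:330],(400,400),interpolation=2)]))
```

```text
[ 0.54968323 -0.19522801  0.1373884 ] [[0.9514, -0.3079, 0.0021], [-0.3079, -0.9514, -0.0004], [0.0022, -0.0003, -1.0]] 6.9 [-0.29210597 -0.72218506 -1.29178078] [ 0.04437442  0.00662878 -0.01842766]
```

View pics/w3.png

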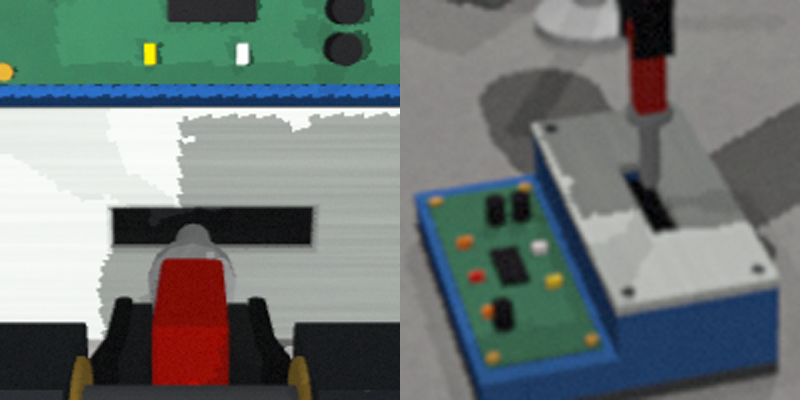

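The tip hovers over the slot. I let it settle and trim.

Call:
{"api": "play_rows", "payload": {"commands": "0 0 0 0 0 0;0 0 0 0 0 0;0 0 0 0 0 0;0 0 0 0 0 0"}}

```text
time_s: 7.4
tcp_pos: [0.5488, -0.1952, 0.1363]
ee_rot: [[0.951, -0.308, -0.0], [-0.308, -0.951, -0.0], [-0.0, 0.0, -1.0]]
wrist_force: [0.7, -0.1, -1.0]
gripper_width: 0.201
gripper_force: 30.0
```

Call:
{"api": "play_rows", "payload": {"commands": "0 0 -0.13 0 0 0;0 0 -0.13 0 0 0;0 0 -0.1 0 0 0;0 0 -0.05 0 0 0;0 0 0 0 0 0;0 0 0 0 0 0"}}

```text
time_s: 8.0
tcp_pos: [0.5489, -0.1952, 0.1239]
ee_rot: [[0.951, -0.308, 0.0], [-0.308, -0.951, -0.0], [0.0, 0.0, -1.0]]
wrist_force: [0.2, -0.3, -1.4]
gripper_width: 0.202
gripper_force: 30.0
```

Call:
{"api": "play_rows", "payload": {"commands": "0 0 -0.05 0 0 0;0 0 -0.05 0 0 0;0 0 -0.05 0 0 0;0 0 -0.05 0 0 0;0 0 -0.03 0 0 0;0 0 0 0 0 0;0 0 0 0 0 0"}}

```text
time_s: 8.7
tcp_pos: [0.5489, -0.1952, 0.117]
ee_rot: [[0.951, -0.308, -0.0], [-0.308, -0.951, -0.0], [-0.0, 0.0, -1.0]]
wrist_force: [-0.2, 0.0, -0.9]
gripper_width: 0.202
gripper_force: 30.0
```

Tip is 9 mm into the slot, free. Descend to near the rail (expected contact TCP z ≈ 0.098).

Call:
{"api": "play_rows", "payload": {"commands": "0 0 -0.1 0 0 0;0 0 -0.1 0 0 0;0 0 -0.1 0 0 0;0 0 -0.1 0 0 0;0 0 -0.08 0 0 0;0 0 -0.04 0 0 0;0 0 0 0 0 0;0 0 0 0 0 0"}}

```text
time_s: 9.5
tcp_pos: [0.549, -0.1952, 0.1016]
ee_rot: [[0.951, -0.308, 0.0], [-0.308, -0.951, -0.0], [0.0, 0.0, -1.0]]
wrist_force: [0.7, -0.1, -1.6]
gripper_width: 0.203
gripper_force: 30.0
```

Call:
{"api": "play_rows", "payload": {"commands": "0 0 -0.03 0 0 0;0 0 -0.03 0 0 0;0 0 0 0 0 0;0 0 0 0 0 0"}}

```text
time_s: 9.9
tcp_pos: [0.5489, -0.1951, 0.0997]
ee_rot: [[0.951, -0.308, 0.0], [-0.308, -0.951, -0.0], [0.0, 0.0, -1.0]]
wrist_force: [0.8, -0.3, -0.9]
gripper_width: 0.201
gripper_force: 30.0
```

Call:
{"api": "play_rows", "payload": {"commands": "0 0 -0.02 0 0 0;0 0 -0.02 0 0 0;0 0 0 0 0 0;0 0 0 0 0 0"}}

```text
time_s: 10.3
tcp_pos: [0.5488, -0.1951, 0.0984]
ee_rot: [[0.951, -0.308, -0.0], [-0.308, -0.951, -0.0], [-0.0, 0.0, -1.0]]
wrist_force: [0.7, 0.2, -1.4]
gripper_width: 0.202
gripper_force: 30.0
```

Call:
{"api": "play_rows", "payload": {"commands": "0 0 -0.01 0 0 0;0 0 -0.01 0 0 0;0 0 0 0 0 0;0 0 0 0 0 0"}}

```text
time_s: 10.7
tcp_pos: [0.5489, -0.1952, 0.098]
ee_rot: [[0.951, -0.308, 0.0], [-0.308, -0.951, -0.0], [0.0, -0.0, -1.0]]
wrist_force: [-0.2, 0.7, -0.6]
gripper_width: 0.202
gripper_force: 30.0
```

Call:
{"api": "play_rows", "payload": {"commands": "0 0 -0.015 0 0 0;0 0 0 0 0 0;0 0 0 0 0 0"}}

```text
time_s: 11.0
tcp_pos: [0.5492, -0.1952, 0.0979]
ee_rot: [[0.951, -0.308, 0.001], [-0.308, -0.951, -0.0], [0.001, 0.0, -1.0]]
wrist_force: [-0.9, 0.7, 1.4]
gripper_width: 0.201
gripper_force: 30.0
```

Call:
{"api": "play_rows", "payload": {"commands": "0 0 -0.015 0 0 0;0 0 0 0 0 0;0 0 0 0 0 0"}}

```text
time_s: 11.3
tcp_pos: [0.5494, -0.1953, 0.0978]
ee_rot: [[0.951, -0.308, 0.001], [-0.308, -0.951, -0.001], [0.001, 0.0, -1.0]]
wrist_force: [-0.0, 0.7, 5.7]
gripper_width: 0.204
gripper_force: 30.0
```

Touched the rail at about 7 N, at the expected height. Now I feel along the slot toward fixture -y.

Call:
{"api": "play_rows", "payload": {"commands": "-0.01 -0.032 0 0 0 0;-0.01 -0.032 0 0 0 0;-0.01 -0.032 0 0 0 0;-0.01 -0.032 0 0 0 0;0 0 0 0 0 0"}}

```text
time_s: 11.8
tcp_pos: [0.5489, -0.198, 0.0977]
ee_rot: [[0.951, -0.308, 0.003], [-0.308, -0.951, 0.001], [0.003, -0.002, -1.0]]
wrist_force: [0.7, 4.7, 5.7]
gripper_width: 0.204
gripper_force: 30.0
```

Call:
{"api": "play_rows", "payload": {"commands": "-0.01 -0.032 0 0 0 0;-0.01 -0.032 0 0 0 0;0 0 0 0 0 0"}}

```text
time_s: 12.1
tcp_pos: [0.5471, -0.2008, 0.0968]
ee_rot: [[0.951, -0.308, -0.0], [-0.308, -0.951, 0.0], [-0.0, -0.0, -1.0]]
wrist_force: [0.1, -0.6, -0.3]
gripper_width: 0.207
gripper_force: 30.0
```

Force gone and z dropped, so the tip is at the hole's edge. Continue in small steps.

Call:
{"api": "play_rows", "payload": {"commands": "-0.01 -0.032 0 0 0 0;-0.01 -0.032 0 0 0 0;0 0 0 0 0 0;0 0 0 0 0 0"}}

```text
time_s: 12.5
tcp_pos: [0.546, -0.2031, 0.0965]
ee_rot: [[0.951, -0.309, -0.001], [-0.309, -0.951, 0.0], [-0.001, 0.0, -1.0]]
wrist_force: [0.9, -0.9, -0.9]
gripper_width: 0.198
gripper_force: 30.0
```

Call:
{"api": "play_rows", "payload": {"commands": "0 0 -0.03 0 0 0;0 0 -0.03 0 0 0;0 0 0 0 0 0;0 0 0 0 0 0"}}

```text
time_s: 12.9
tcp_pos: [0.5465, -0.2028, 0.0951]
ee_rot: [[0.951, -0.308, -0.0], [-0.308, -0.951, -0.0], [-0.0, 0.0, -1.0]]
wrist_force: [0.1, 0.3, -1.8]
gripper_width: 0.204
gripper_force: 30.0
```

In the hole, no load. I go down with checks.

Call:
{"api": "play_rows", "payload": {"commands": "0 0 -0.03 0 0 0;0 0 -0.03 0 0 0;0 0 -0.03 0 0 0;0 0 0 0 0 0;0 0 0 0 0 0"}}

```text
time_s: 13.4
tcp_pos: [0.5464, -0.2028, 0.0924]
ee_rot: [[0.951, -0.308, -0.0], [-0.308, -0.951, -0.0], [-0.0, 0.0, -1.0]]
wrist_force: [-0.2, 0.5, -1.5]
gripper_width: 0.201
gripper_force: 30.0
```

Call:
{"api": "play_rows", "payload": {"commands": "0 0 -0.03 0 0 0;0 0 -0.03 0 0 0;0 0 -0.03 0 0 0;0 0 0 0 0 0;0 0 0 0 0 0"}}

```text
time_s: 13.9
tcp_pos: [0.5465, -0.2028, 0.0897]
ee_rot: [[0.951, -0.308, -0.0], [-0.308, -0.951, -0.0], [-0.0, 0.0, -1.0]]
wrist_force: [-0.3, 0.0, -1.0]
gripper_width: 0.203
gripper_force: 30.0
```

Free; home expected at TCP z ≈ 0.082.

Call:
{"api": "play_rows", "payload": {"commands": "0 0 -0.03 0 0 0;0 0 -0.03 0 0 0;0 0 -0.03 0 0 0;0 0 -0.03 0 0 0;0 0 -0.03 0 0 0;0 0 0 0 0 0;0 0 0 0 0 0"}}

```text
time_s: 14.6
tcp_pos: [0.5465, -0.2028, 0.0852]
ee_rot: [[0.951, -0.308, 0.0], [-0.308, -0.951, -0.0], [0.0, 0.0, -1.0]]
wrist_force: [-0.4, -0.1, -2.3]
gripper_width: 0.207
gripper_force: 30.0
```

Call:
{"api": "play_rows", "payload": {"commands": "0 0 -0.03 0 0 0;0 0 -0.03 0 0 0;0 0 -0.02 0 0 0;0 0 0 0 0 0;0 0 0 0 0 0"}}

```text
time_s: 15.1
tcp_pos: [0.5465, -0.2028, 0.0828]
ee_rot: [[0.951, -0.308, -0.0], [-0.308, -0.951, -0.0], [-0.0, 0.0, -1.0]]
wrist_force: [0.7, 0.1, -2.5]
gripper_width: 0.203
gripper_force: 30.0
```

Call:
{"api": "play_rows", "payload": {"commands": "0 0 -0.02 0 0 0;0 0 -0.015 0 0 0;0 0 0 0 0 0;0 0 0 0 0 0"}}

```text
time_s: 15.5
tcp_pos: [0.5465, -0.2029, 0.082]
ee_rot: [[0.951, -0.308, 0.0], [-0.308, -0.951, -0.0], [0.0, 0.0, -1.0]]
wrist_force: [0.5, 0.3, -0.3]
gripper_width: 0.206
gripper_force: 30.0
```

Call:
{"api": "play_rows", "payload": {"commands": "0 0 -0.015 0 0 0;0 0 0 0 0 0;0 0 0 0 0 0"}}

```text
time_s: 15.8
tcp_pos: [0.5467, -0.2029, 0.082]
ee_rot: [[0.951, -0.308, 0.001], [-0.308, -0.951, -0.0], [0.001, 0.0, -1.0]]
wrist_force: [-1.9, 0.8, 4.7]
gripper_width: 0.205
gripper_force: 30.0
```

Contact at home height; press to about 10 N.

Call:
{"api": "play_rows", "payload": {"commands": "0 0 -0.015 0 0 0;0 0 0 0 0 0;0 0 0 0 0 0;0 0 0 0 0 0"}}

```text
time_s: 16.2
tcp_pos: [0.5468, -0.2029, 0.0819]
ee_rot: [[0.951, -0.308, 0.001], [-0.308, -0.951, -0.0], [0.001, 0.0, -1.0]]
wrist_force: [-2.1, 0.9, 6.1]
gripper_width: 0.199
gripper_force: 30.0
```

Run:
```python
from h import *
s=r.sense(); print(s["tcp_pos"],s["wrist_force"],s["moment"])
im,d=cams.capture("wrist");im2,d2=cams.capture("scene")
cv2.imwrite("pics/w4.png",np.hstack([cv2.resize(im[130:330,220:420],(400,400),interpolation=2),cv2.resize(im2[110:230,210:330],(400,400),interpolation=2)]))
```

```text
[ 0.54676428 -0.20293352  0.08193181] [-2.06368757  0.86257755  6.14733393] [ 0.3290671   0.65433826 -0.06096211]
```

View pics/w4.png

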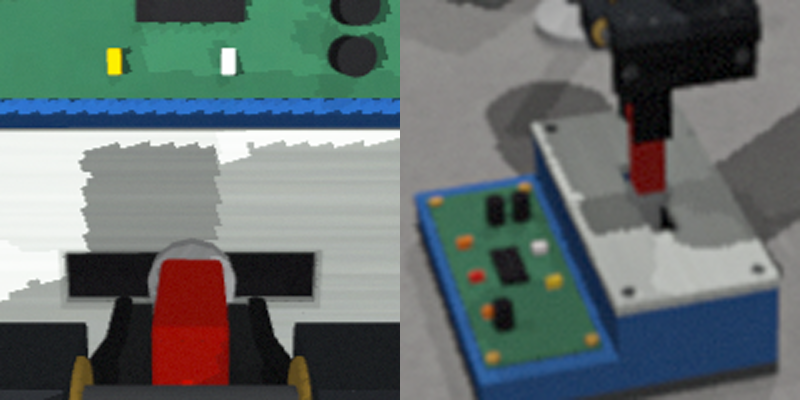

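The collar sits flat on the cover, pressed at about 7–8 N at the home height. Release and withdraw.

Call:
{"api": "play_rows", "payload": {"commands": "0 0 0 0 0 0;0 0 0 0 0 0;0 0 0 0 0 0;0 0 0 0 0 0", "grip": 45}}

```text
time_s: 16.7
tcp_pos: [0.5464, -0.2028, 0.0805]
ee_rot: [[0.951, -0.308, -0.0], [-0.308, -0.951, 0.0], [-0.0, 0.0, -1.0]]
wrist_force: [-0.2, 0.3, 0.1]
gripper_width: 0.468
gripper_force: 0.0
```

Call:
{"api": "play_rows", "payload": {"commands": "0 0 0.2 0 0 0;0 0 0.5 0 0 0;0 0 0.8 0 0 0;0 0 0.8 0 0 0;0 0 0.8 0 0 0;0 0 0.5 0 0 0;-0.7 0.2 0 0 0 0;-0.9 0.3 0 0 0 0;-0.6 0.2 0 0 0 0;0 0 0 0 0 0;0 0 0 0 0 0;0 0 0 0 0 0;0 0 0 0 0 0"}}

```text
time_s: 18.0
tcp_pos: [0.4812, -0.182, 0.1888]
ee_rot: [[0.951, -0.308, -0.0], [-0.308, -0.951, -0.0], [0.0, 0.0, -1.0]]
wrist_force: [-0.7, -0.5, -0.4]
gripper_width: 0.517
gripper_force: 0.0
```

Run:
```python
from h import *
s=r.sense(); print(s["tcp_pos"],s["time_s"],s["wrist_force"])
i=cams.camera_info("wrist"); im,d=cams.capture("wrist"); px,P=cloud("wrist",d,i); h=cv2.cvtColor(im,cv2.COLOR_BGR2HSV)[px[:,1],px[:,0]].astype(int)
m=((h[:,0]<6)|(h[:,0]>174))&(h[:,1]>150)&(np.hypot(P[:,0]-.545,P[:,1]+.203)<.03)&(P[:,2]>.115)
print(m.sum(),np.median(P[m],0),cv2.minAreaRect(P[m][:,:2].astype(np.float32)))
cv2.imwrite("pics/w5.png",im)
```

```text
[ 0.4812083  -0.18198947  0.18876884] 18.0 [-0.74774742 -0.53527975 -0.37759388]
647 [ 0.54568272 -0.20230495  0.1219379 ] ((0.545585572719574, -0.20197533071041107), (0.01742425002157688, 0.01670827530324459), 72.05045318603516)
```

View pics/w5.png

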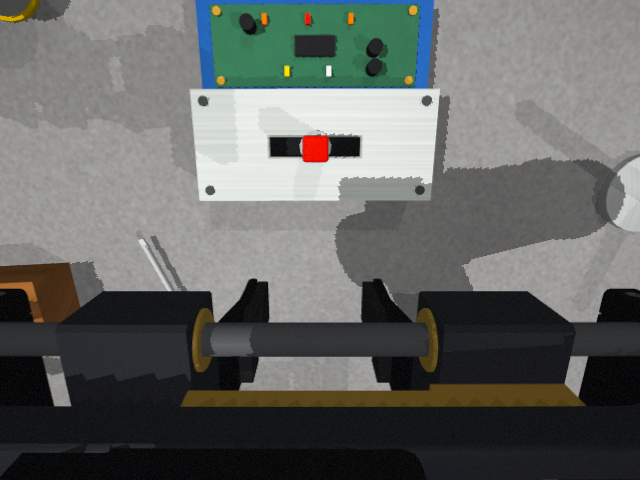

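The pin stands upright at (315,148). Its top is at 0.122 m with the same +0.9 mm camera bias as before (home is 0.121 m), and the gripper is clear.

```bash
python3 -c "
from station import r
print(r.finish_job())"
```

```text
the job is handed in; nothing more can be done
None
```

The red pin is home in the rail's hole with its collar on the cover, pressed at about 7–8 N before release and handed in at about 18 s; the camera had already shown the hole through the slot, so I landed about 10 mm beside it and felt from there.

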